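# Book in a carton at the locksmith's bench and stand the scanner wand in its holder

## Robot

A 6-joint arm with a two-finger parallel gripper is mounted at the origin on the work surface. World frame = base frame: x ahead of the robot, y to its left, z up, the work surface at z = 0. Lengths are in m, angles in degrees, forces in N, time in s.
With the tool pointing down it reaches from about 0.35 to 0.775 m from the base axis. Payload 5.5 kg.
Tool frame: the origin (TCP) lies midway between the tips of the shut fingers; the grasp point (between the pads) lies 19 mm behind it; z points along the fingers, y is the line along which they close (so a half turn about z gives the same grasp; the last joint's range is limited). The gripper opens to 85 mm and grips with 20 to 120 N. Pads are 22 mm wide; open, the fingers measure 114 mm over their backs; the gripper's body (76 mm by 85 mm) begins 54 mm behind the grasp point. The pads swing forward as they close: fully open they stand 13 mm farther back than shut.
Start: joints at [-72.399, 17.945, 2.641, 74.691, 0, 82.002], TCP at [0.248, -0.519, 0.231] pointing down, gripper open.
Joint ranges: [-158.12, 158.12], [-49.38, 96.58], [-58.88, 72.47], [-126.05, 133.96], [-84.25, 85.87], [-180, 180]. Speed limits (degrees/s): [147.25, 147.25, 180, 180, 180, 180].

## Interface

Orientations are given as [roll, pitch, yaw] about the fixed x, y, z axes, in that order (R = Rz(yaw) Ry(pitch) Rx(roll)).
In Python, from workcell import telemetry, camera, camera_params, robot gives the robot as it stands.
- The arm moves only by the tool jog_arm, never from a script. Its argument "plan" is a list of rows, each an object with "xyz": the shift along the tool's x, y, z each as a share of 400 mm, from -1 to 1, a list of three; "dr": the turn, a rotation vector about the tool's x, y, z each as a share of pi/4 rad, from -1 to 1, a list of three. In form: [{"xyz": [dx, dy, dz], "dr": [rx, ry, rz]}, ...]. A call has 1 to 20 rows; each row is the pose to reach, as a shift and turn from the pose commanded when the call began, along the tool's axes at that moment; what a row does not reach only later rows make up. A row lasts 1/8 s, in which the tool goes at most 62.5 mm and 10.7 degrees, less where a joint would pass 70% of its speed; a pose out of reach is approached as far as the arm can. A call with a number of a shift or a turn outside -1 to 1 is refused whole. A call with a gripper value outside its range is refused whole. "hand" is the opening, from -1 (shut) to 1 (fully open), set as the call begins (left out, the last holds). The fingers move at their own pace and stop on an object; the grip force is fixed at half the most. Time passes only in rows, so rows that repeat a pose let the fingers close. It gives the time, the measured TCP pose, the force, the opening and the grip force at its end, in the units of the state.
- telemetry.read_state(): the state, without advancing time (a new reading comes with each control period).
- camera(name): name is "scene" or "side" or "wrist"; returns the picture (384x512x3 uint8, blue, green, red); there is no depth.
- camera_params(name): a dict with "vfov" (degrees; the focal length in pixels is half the picture's height over the tangent of half this angle, whatever the lens; pixels are square), "cx", "cy" (the principal point, pixels), "R" (3x3) and "t" (3): a world point X has camera coordinates R X + t. Camera axes: x right, y down, z forward; pixel columns grow to the right and rows downward; lengths in m; the calibration is good to about 2 mm. The wrist camera is an equidistant fisheye: a pixel r from the principal point sees the ray r / f radians off the axis. A picture is of the moment at which its call begins: read the wrist's pose just before it. camera_params takes no time and is no camera call; for the wrist camera it gives the pose at the moment of the call.
- robot.hand_in(): hands the job in; it is judged then, once.
The state is a dict: "t": time; "qpos": joint angles; "qvel": joint speeds; "tau": joint torques, N m; "eef_pos": TCP position; "orientation": TCP orientation; "ft_force": force on the tool from outside, world axes, zero at the start; "wrist_torque": the same for the moment, N m; "grip_width": finger opening in m; "finger_force": force on a finger pad.
Only numpy, scipy, OpenCV 4.12 (cv2) and the standard library are available. Lean on these libraries where they do the work, as an engineer would, in place of code of your own. Each camera call takes 0.05 s, during which the arm holds its last target. There are 200 camera calls.

## Task

Someone has left the screwdriver standing in the scanner wand's narrow socket: first move it, handle down as it is, to the steel tool cup, fully down on the free side beside the two files. Then pick the wand off its sloping rest, aim its nose down at the label on the flat carton and hold it steady to read it, and stand the wand nose down, fully home, in its socket. Set the wand in rather than dropping it, and do not disturb the other things on the bench.

Things in the scene. Friction and masses are not known exactly. Their poses are not given: they have to be found in the camera images.
- wand: Scanner wand, a loose white plastic rod with dark bands, 172 mm long, 28 mm in diameter, about 90 g, the last 32 mm tapering to a flat nose 18 mm across. Origin at the centre of the nose face, z axis from nose to tail; the scan line leaves the nose along -z. Centre of mass about z = 90 mm. It starts on the rest at 45 deg, nose low, tail high.
- rest: Sloping steel rest for the wand, fixed, base plate 140 x 70 x 8 mm, origin at the centre of its underside. The wand lies in its xz plane, rising at 45 deg towards +x, nose centre at (-68, 0, 30) mm, on a nose stop and two saddles 40 mm wide (34 to 58 and 130 to 154 mm from the nose; cheeks up to 1 mm below the wand's axis). From 60 to 128 mm the wand is free on both sides.
- holder: The wand's socket, an upright grey plastic tube fixed to the bench: outer diameter 48 mm, inner 40 mm, rim 78 mm above the bench, on a dark 86 mm square flange 6 mm thick. Origin at the centre of its underside.
- holder_floor (a point): Centre of the socket's inner floor, 8 mm above the bench; the socket is 70 mm deep above it.
- driver: Screwdriver, loose, about 110 g, 210 mm long: wooden handle 110 mm long and 28 mm in diameter (25 mm at its waist) with a flat end, then a round steel blade of 9 mm diameter and 100 mm length. Origin at the centre of the handle's flat end, z axis from handle to blade tip. It starts upright in the socket, handle down, blade up.
- cup: Open steel tool cup, loose, 700 g: outer diameter 88 mm, inner 80 mm, 98 mm high, inner floor at 6 mm. Origin at the centre of its underside. Two files, part of the cup, stand in it at x = -29 mm, y = +-13 mm of its frame, 11 mm thick, their tops 154 mm above the bench.
- cup_free (a point): Middle of the cup's free side, on its inner floor: 12 mm from the cup's axis along its +x, away from the files.
- flat_carton: The carton to read: the lower, wider of the two, 105 x 145 x 55 mm (x, y, height), cardboard, 1.6 kg. Origin at the centre of its underside.
- flat_carton_label (a point): Centre of the barcode on the white label (46 x 60 mm) on top of the flat carton, 55 mm above the bench, 12 mm from the carton's middle along its +y.
- tall_carton: Bystander: the taller, narrower carton, 85 x 95 x 120 mm, 1.6 kg, with a similar label on top that is not to be read. Origin under its centre.
- padlock: Bystander: brass padlock lying flat, body 34 x 44 x 20 mm, shackle 38 mm out along +x. Origin under the body's centre.
- tin: Bystander: aluminium tin, 50 mm diameter, 50 mm high. Origin under its centre.
- spray_can: Bystander: spray can, 50 mm diameter, 150 mm high. Origin under its centre.
- jar: Bystander: glass jar, 60 mm diameter, 75 mm high. Origin under its centre.
- lock_cylinder: Bystander: brass lock cylinder 60 x 30 x 33 mm, lying along its x. Origin under its centre.
- tape_roll: Bystander: tape roll lying flat, 72 mm diameter, 22 mm high. Origin under its centre.

How it is judged (in metres and radians):
On the way, in this order (a step that is already met when the one before it is completed fails the run):
1. The screwdriver stands handle down in the free side of the tool cup, its handle end on the cup's floor (within 12 mm) and let go (horizontal distance between driver and cup_free below 0.032 m and z of driver in the frame of cup_free below 0.012 m and angle between driver's own z axis and vertical below 0.5 rad and linear speed of driver below 0.03 m/s and contact force between the fingers and driver below 0.1 N), for 0.3 s.
2. Wand held steady 0.8 s (under 20 mm/s, 0.2 rad/s) over the flat carton's label: within 20 deg of upright, nose 30 to 80 mm from the barcode's centre, scan line within 15 mm of that centre (x of flat_carton_label in the frame of wand between -0.015 and 0.015 m and y of flat_carton_label in the frame of wand between -0.015 and 0.015 m and z of flat_carton_label in the frame of wand between -0.08 and -0.03 m and angle between wand's own z axis and vertical below 0.35 rad and linear speed of wand below 0.02 m/s and angular speed of wand below 0.2 rad/s), for 0.8 s.
At the end, for the whole second after the job is handed in: Wand nose down in its socket: nose within 8 mm of the floor and 15 mm of its middle, lean under 16 deg. Screwdriver handle down in the cup: within 12 mm of the floor, 32 mm of the free side's middle, lean under 28 deg. Cup upright; both let go and at rest (horizontal distance between wand and holder_floor below 0.015 m and z of wand in the frame of holder_floor below 0.008 m and angle between wand's own z axis and vertical below 0.28 rad and linear speed of each of wand, driver below 0.03 m/s and horizontal distance between driver and cup_free below 0.032 m and z of driver in the frame of cup_free below 0.012 m and angle between driver's own z axis and vertical below 0.5 rad and angle between cup's own z axis and vertical below 0.1 rad and contact force between the fingers and wand below 0.1 N); the robot touches nothing.
It fails at once if A carton or another bystander (padlock, tin, spray can, jar, lock cylinder, tape roll) is moved more than 25 mm (distance of any of flat_carton, tall_carton, padlock, tin, spray_can, jar, lock_cylinder, tape_roll from where it was at the start of the episode above 0.025 m).
It fails at once if The tool cup is shifted more than 40 mm or tipped more than 17 deg (distance of cup from where it was at the start of the episode above 0.04 m or angle between cup's own z axis and vertical above 0.3 rad).
It fails at once if The wand is dropped or thrown: it moves faster than 1 m/s (a fall of about 5 cm) (linear speed of wand above 1 m/s).
It also fails if it takes over 72 s, if anything falls off the work surface, if the arm or the gripper's body presses on something with over 40 N, if the wrist force passes 120 N, or if a joint passes its speed limit or range.

## Working session

There is one attempt and no reset: what is moved stays moved. The work goes in short steps, Python scripts to look and compute and a tool call to move; the robot and the scene stay as the last step left them, time stands still between calls to the robot, and variables do not carry over. Pictures are saved under pics/ and viewed, at most 12 in all, crops included, and the job is handed in when it is done.

Besides the shell and the picture viewer there is one more tool, called after "Request:" by a JSON object that holds its "name" and its "arguments", one argument or row to a line. jog_arm: Moves the arm, as the interface text tells. Shift numbers are shares of 400 mm and turn numbers shares of pi/4 rad, none past 1 either way. Its arguments: {"type":"object","properties":{"plan":{"type":"array","items":{"type":"object","properties":{"xyz":{"type":"array","items":{"type":"number"}},"dr":{"type":"array","items":{"type":"number"}}}}},"hand":{"type":"number"}},"required":["plan"]}

```bash
ls; mkdir -p pics; python3 - <<'E'
from workcell import telemetry, camera, camera_params, robot
import cv2,numpy as np
s=telemetry.read_state();print(s['t'],s['eef_pos'],s['orientation'],s['grip_width'])
for n in("scene","side","wrist"):
    p=camera_params(n);im=camera(n);cv2.imwrite(f"pics/{n}0.png",im);print(n,p)
E
```

```text
pics
0.0 [ 0.24826589 -0.51805317  0.23041507] [-1.79894525e+02 -1.37870161e-02  2.55976198e+01] 0.08558301615467044
scene {'vfov': 57.81818804377751, 'cx': 259.80032530744387, 'cy': 192.15805255661385, 'R': array([[ 0.64033771,  0.76775374,  0.02284299],
       [ 0.4986272 , -0.39288616, -0.77266512],
       [-0.58424184,  0.50615675, -0.63440273]]), 't': array([-0.37421633, -0.23221765,  1.2874333 ])}
side {'vfov': 55.27963808348661, 'cx': 254.21277876485877, 'cy': 191.46778398614182, 'R': array([[-0.70459958, -0.70937004, -0.01826439],
       [-0.51942911,  0.53313023, -0.66780653],
       [ 0.48345924, -0.46104914, -0.74411078]]), 't': array([0.4056637 , 0.32272333, 0.93558617])}
wrist {'vfov': 65.70646984690485, 'cx': 256.07341064136943, 'cy': 193.0589670877345, 'R': array([[ 0.43166026, -0.90203463, -0.00171648],
       [-0.85505873, -0.40978499,  0.3177276 ],
       [-0.28730468, -0.13568269, -0.94818048]]), 't': array([-0.57474529, -0.04145388,  0.38055266])}
```

```bash
python3 -c "
import cv2
for n in('scene','side'):
    cv2.imwrite(f'pics/{n}0b.png',cv2.resize(cv2.imread(f'pics/{n}0.png'),(800,600),interpolation=cv2.INTER_CUBIC))"
```

```text
(no output)
```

View pics/scene0b.png

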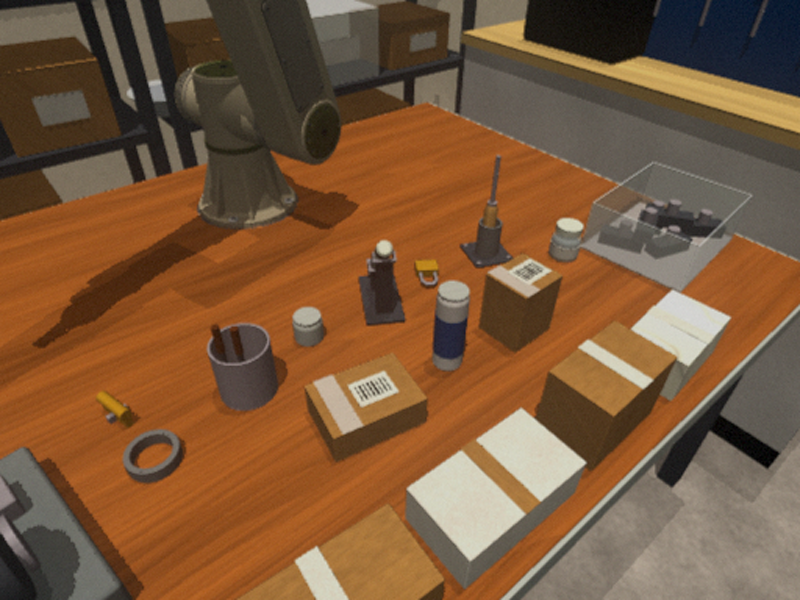

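View pics/side0b.png

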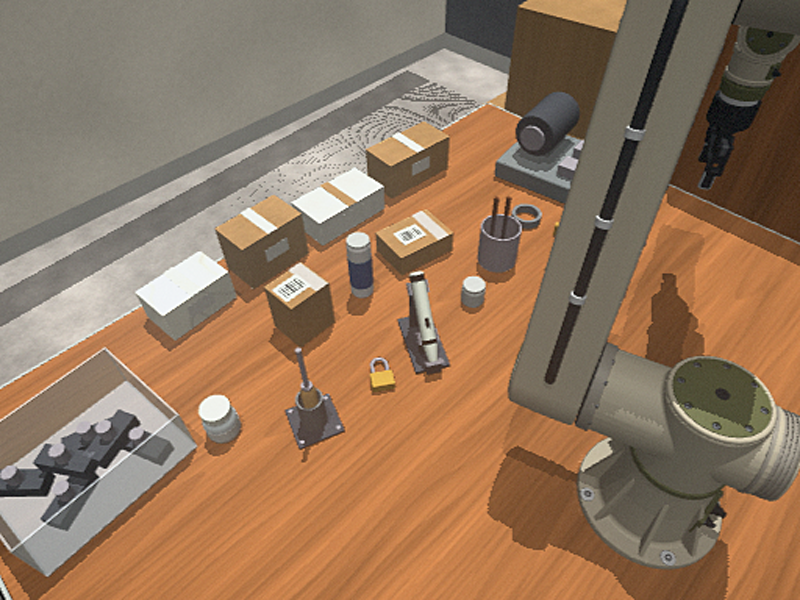

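The scene view shows the driver tip at about (497,157), the cup at (243,365), the carton label at (374,388) and the wand rest at (382,290). In the side view, the wand's nose is low towards the robot at (430,360), the driver is at (300,350) and the cup at (500,240). I'll magnify both to measure.

```bash
python3 -c "
import cv2
def crop(n,x,y,w,h,k):
    im=cv2.imread(f'pics/{n}0.png')[y:y+h,x:x+w]
    im=cv2.resize(im,None,fx=k,fy=k,interpolation=cv2.INTER_CUBIC)
    for u in range((x//20+1)*20,x+w,20):
        cv2.line(im,(int((u-x+.5)*k),0),(int((u-x+.5)*k),h*k),(255,255,0) ,1) if u%20==0 else 0
        cv2.putText(im,str(u),(int((u-x)*k)+2,10),0,.35,(0,255,255),1)
    for v in range((y//20+1)*20,y+h,20):
        cv2.line(im,(0,int((v-y+.5)*k)),(w*k,int((v-y+.5)*k)),(255,255,0),1)
        cv2.putText(im,str(v),(0,int((v-y)*k)),0,.35,(0,255,255),1)
    cv2.imwrite(f'pics/{n}0c.png',im)
crop('scene',130,95,250,195,3)
crop('side',175,120,170,165,4 if 0 else 3)
"
```

```text
(no output)
```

View pics/scene0c.png

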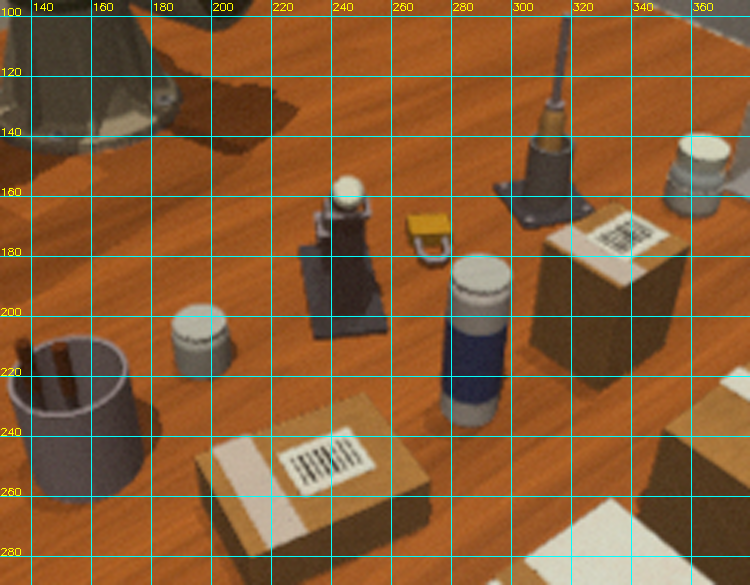

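View pics/side0c.png

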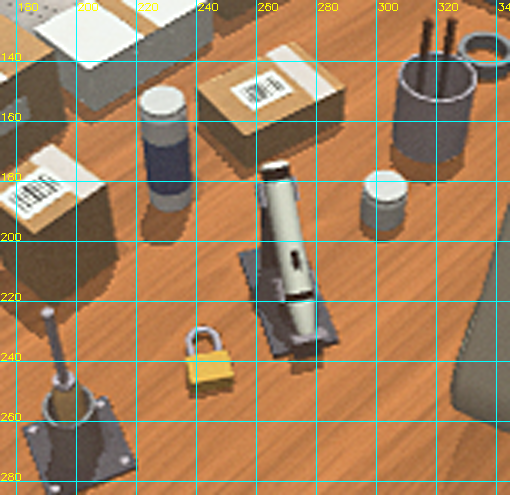

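The zoomed scene view puts the cup rim at about (153,220), files at (138,209) and (151,210), label centre at (238,249), socket rim at (312.5,144), wand tail at (246,158) and driver tip at (318,100). The zoomed side view puts the cup rim at (320,145), label at (263,149), socket rim at (197.5,255), wand nose at (277,231) and tail at (266,176).

```bash
cat > h.py <<'E'
import numpy as np,cv2
from workcell import telemetry, camera, camera_params, robot
from scipy.spatial.transform import Rotation as Ro
def ray(n,u,v,p=None):
    p=p or camera_params(n);f=192/np.tan(np.radians(p['vfov']/2))
    x,y=(u-p['cx'])/f,(v-p['cy'])/f
    if n=='wrist':
        r=np.hypot(x,y);d=np.array([x,y,0])*np.sinc(r/np.pi)+[0,0,np.cos(r)]
    else: d=np.array([x,y,1.])
    return -p['R'].T@p['t'],p['R'].T@d
def onz(n,u,v,z,p=None):
    o,d=ray(n,u,v,p);return (o+d*(z-o[2])/d[2])
def tri(a,b):
    (o,d),(q,e)=ray('scene',*a),ray('side',*b);k=np.linalg.lstsq(np.c_[d,-e],q-o,rcond=None)[0]
    A,B=o+k[0]*d,q+k[1]*e;return (A+B)/2,np.linalg.norm(A-B)
def proj(n,X,p=None):
    p=p or camera_params(n);f=192/np.tan(np.radians(p['vfov']/2));c=p['R']@X+p['t']
    if n=='wrist':
        s=np.hypot(c[0],c[1]);t=np.arctan2(s,c[2]);return p['cx']+f*t*c[0]/s,p['cy']+f*t*c[1]/s
    return p['cx']+f*c[0]/c[2],p['cy']+f*c[1]/c[2]
E
python3 - <<'E'
from h import *
np.set_printoptions(precision=4,suppress=True)
P=dict(cup=((153,219.8),(320.2,145.5),.098),fileA=((138,209),(317.5,126.5),.154),fileB=((151,210),(325.2,126),.154),
label=((238.4,249.2),(262.7,149.4),.055),hold=((312.5,144),(197.5,255.3),.078),tip=((317.8,100.3),(190.4,223.8),.218),fer=((314.6,129),(196,246.8),.118),
tail=((246,158.2),(266.5,175.7),.15))
for k,(a,b,z) in P.items(): print(k,onz('scene',*a,z)[:2],onz('side',*b,z)[:2],*tri(a,b))
f=lambda n,L,z:np.array([onz(n,x,y,z)[:2] for x,y in L])
print('rest side',f('side',[(256,202.7),(267.3,239),(288.3,234.3)],.008).tolist())
print('rest scene',f('scene',[(229.3,177.7),(259,205),(235,208)],.008).tolist())
print('label side',f('side',[(252,151.3),(266.3,143.3),(274,147.7),(259.7,156.7)],.055).tolist())
print('flange side',f('side',[(182.3,262.3),(209.3,252.3),(220.7,274.7),(193.3,284)],.006).tolist())
print('carton scene',f('scene',[(195,248.3),(252,226.3),(273.7,255.7),(214.3,280.7)],.055).tolist())
E
```

```text
cup [ 0.5297 -0.2692] [ 0.523 -0.264] [ 0.5255 -0.2679  0.094 ] 9.06207085513916e-05
fileA [ 0.54   -0.2977] [ 0.5533 -0.2777] [ 0.5507 -0.2909  0.1536] 0.022008004316842092
fileB [ 0.5595 -0.2781] [ 0.5366 -0.2974] [ 0.5427 -0.285   0.1512] 0.027103521721717184
label [ 0.6877 -0.1499] [ 0.6826 -0.1498] [ 0.6852 -0.1501  0.053 ] 0.003270259312211945
hold [0.5047 0.2782] [0.4935 0.2935] [0.4969 0.2901 0.07  ] 0.003224511435019674
tip [0.4964 0.2849] [0.4923 0.2924] [0.4931 0.2907 0.2154] 0.002347591122918209
fer [0.4899 0.2963] [0.493  0.2921] [0.4921 0.293  0.12  ] 0.0008061843127957295
tail [ 0.5245 -0.0003] [0.5191 0.0017] [0.5212 0.001  0.1479] 0.00210091744125231
rest side [[0.5541429120669767, 0.01305463768690196], [0.4296267079555546, 0.08977397783487356], [0.39626633237560077, 0.033109476188396436]]
rest scene [[0.4096762418133806, 0.024876311439561483], [0.5617847206858598, 0.015743262134166602], [0.5305716712304868, -0.04363019346528829]]
label side [[0.7026665356089501, -0.11653348635103555], [0.6962267964615766, -0.18222230622359004], [0.6601414774722614, -0.1840563325025788], [0.6636589818642122, -0.1155156368202489]]
flange side [[0.5485704006881738, 0.31717881524548985], [0.5190066989045471, 0.24111796889699466], [0.440258453848235, 0.26601356197244314], [0.4723724381869121, 0.3376168985894479]]
carton scene [[0.6253465792906479, -0.22367434156534446], [0.650675098699443, -0.08120086431139323], [0.7510115197504172, -0.10087727701866084], [0.7243334278168532, -0.2390848440334472]]
```

```bash
cat >> h.py <<'E'
def go(pos,R):
    """numbers for a move from now to pos, R (Rotation)"""
    s=telemetry.read_state();R0=Ro.from_euler('xyz',s['orientation'],degrees=True)
    d=R0.inv().apply(np.array(pos)-s['eef_pos'])/.4;r=(R0.inv()*R).as_rotvec()/(np.pi/4)
    print('xyz',d.round(3).tolist(),'dr',r.round(3).tolist(),'rows',np.ceil(max(np.linalg.norm(d)*.4/.0625,np.linalg.norm(r)*45/10.7)))
def down(yaw,tilt=0): # tilt>0 : tool z swings towards -tool x
    return Ro.from_euler('xyz',[180,0,yaw],degrees=True)*Ro.from_euler('y',-tilt,degrees=True)
E
python3 - <<'E'
from h import *
go((.40,-.15,.36),down(70))
E
```

```text
xyz [0.74, -0.667, -0.322] dr [-0.001, -0.001, -0.987] rows 7.0
```

Request:
{"name": "jog_arm", "arguments": {
  "plan": [
    {"xyz":[0.1,-0.1,-0.32],"dr":[0,0,-0.2]},
    {"xyz":[0.1,-0.1,-0.32],"dr":[0,0,-0.4]},
    {"xyz":[0.3,-0.27,-0.32],"dr":[0,0,-0.6]},
    {"xyz":[0.45,-0.4,-0.32],"dr":[0,0,-0.8]},
    {"xyz":[0.6,-0.54,-0.32],"dr":[0,0,-0.98]},
    {"xyz":[0.74,-0.67,-0.32],"dr":[0,0,-0.98]},
    {"xyz":[0.74,-0.67,-0.32],"dr":[0,0,-0.98]},
    {"xyz":[0.74,-0.67,-0.32],"dr":[0,0,-0.98]}
  ]
}}

```text
t: 1.15
eef_pos: [0.3999, -0.1464, 0.3594]
orientation: [180.0, -0.0, 69.8]
ft_force: [0.1, -0.1, 0.4]
grip_width: 0.0854
finger_force: 0.0
```

```bash
python3 - <<'E'
from h import *
s=telemetry.read_state();print(s['t'],s['eef_pos'],s['qpos'])
p=camera_params('wrist');im=camera('wrist')
np.save('pics/w1.npy',np.array([p],dtype=object),allow_pickle=True)
cv2.imwrite('pics/w1.png',cv2.resize(im,(768,576)))
go((.485,.255,.36),down(115))
E
```

```text
1.15 [ 0.39986967 -0.14639546  0.35943668] [-3.09463372e+01  8.52440537e-01 -1.40681268e-01  8.89921129e+01
  1.35563741e-02  7.92282426e+01]
xyz [1.009, -0.144, 0.002] dr [0.002, -0.003, -1.001] rows 7.0
```

View pics/w1.png

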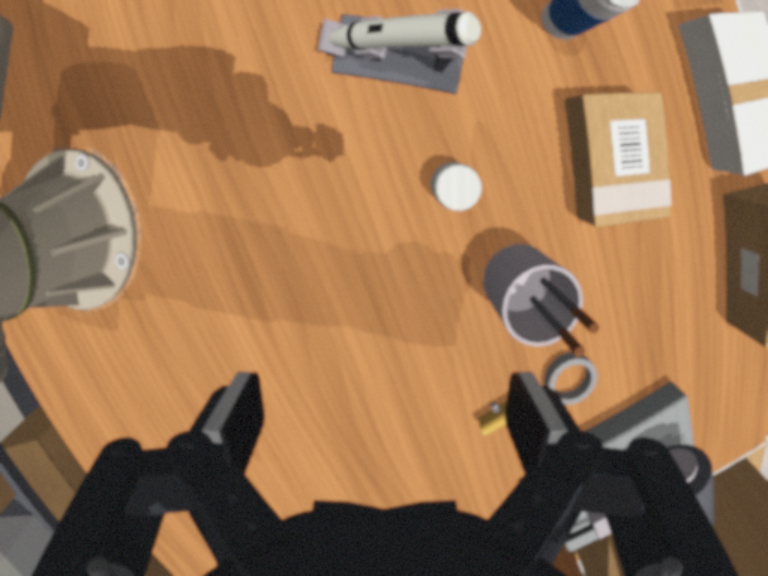

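The wrist view shows, in picture pixels divided by 1.5, the cup rim centre at (361,204), file tops at (395,216) and (385,233), label at (420,98), wand nose at (223,26) and tail end at (309,19).

```bash
python3 - <<'E'
from h import *
p=np.load('pics/w1.npy',allow_pickle=True)[0]
for n,u,v,z in[('cup',361.3,204,.098),('fA',395.3,216,.154),('fB',384.7,233.3,.154),('label',420,98,.055),('tail',309.5,19,.1516),('nose',223.3,26,.03),('neckmid',270,21,.09),('c1',222,46.7,.008),('c2',306,61.3,.008),('spray',392,4,.15)]:
    print(n,onz('wrist',u-.3,v-.3,z,p)[:2].round(4))
for n,z,(a,b) in [('spraytop',.15,((290.3,185.5),(229.5,153))),('tall',.12,((334,176),(194,182))),('tin',.05,((196,202),(303.5,181)))]:
    print(n,onz('scene',*a,z)[:2],onz('side',*b,z)[:2])
E
```

```text
cup [ 0.5245 -0.2682]
fA [ 0.5554 -0.2765]
fB [ 0.5352 -0.2966]
label [ 0.6844 -0.1489]
tail [ 0.5193 -0.0011]
nose [0.4198 0.0566]
neckmid [0.4826 0.0247]
c1 [0.4051 0.0295]
c2 [ 0.5254 -0.0402]
spray [ 0.6322 -0.0056]
spraytop [0.67593408 0.01093783] [0.6703827  0.01074536]
tall [0.69055442 0.15414713] [0.67740485 0.15150178]
tin [ 0.48720623 -0.1360594 ] [ 0.48326906 -0.13583309]
```

Request:
{"name": "jog_arm", "arguments": {
  "plan": [
    {"xyz":[0.15,-0.02,0],"dr":[0,0,-0.2]},
    {"xyz":[0.3,-0.04,0],"dr":[0,0,-0.4]},
    {"xyz":[0.45,-0.06,0],"dr":[0,0,-0.6]},
    {"xyz":[0.6,-0.08,0],"dr":[0,0,-0.8]},
    {"xyz":[0.75,-0.1,0],"dr":[0,0,-1]},
    {"xyz":[0.9,-0.14,0],"dr":[0,0,-1]},
    {"xyz":[1,-0.14,0],"dr":[0,0,-1]},
    {"xyz":[1,-0.14,0],"dr":[0,0,-1]},
    {"xyz":[1,-0.14,0],"dr":[0,0,-1]}
  ],
  "hand": 0.2
}}

```text
t: 2.33
eef_pos: [0.4855, 0.2452, 0.3588]
orientation: [-179.9, 0.0, 114.7]
ft_force: [0.5, -0.4, -0.0]
grip_width: 0.0511
finger_force: 0.0
```

```bash
python3 - <<'E'
from h import *
s=telemetry.read_state();print(s['t'],s['eef_pos'],s['orientation'],s['qpos'],s['grip_width'])
p=camera_params('wrist');im=camera('wrist')
np.save('pics/w2.npy',np.array([p],dtype=object),allow_pickle=True)
cv2.imwrite('pics/w2.png',cv2.resize(im,(768,576)))
E
```

```text
2.325 [0.48553765 0.24515261 0.35884879] [-1.79921758e+02  1.72262161e-02  1.14709702e+02] [ 1.83462328e+01  1.45677826e+01  1.58174731e+01  9.13255412e+01
 -2.57920350e-02  8.36365592e+01] 0.05109460256617344
```

View pics/w2.png

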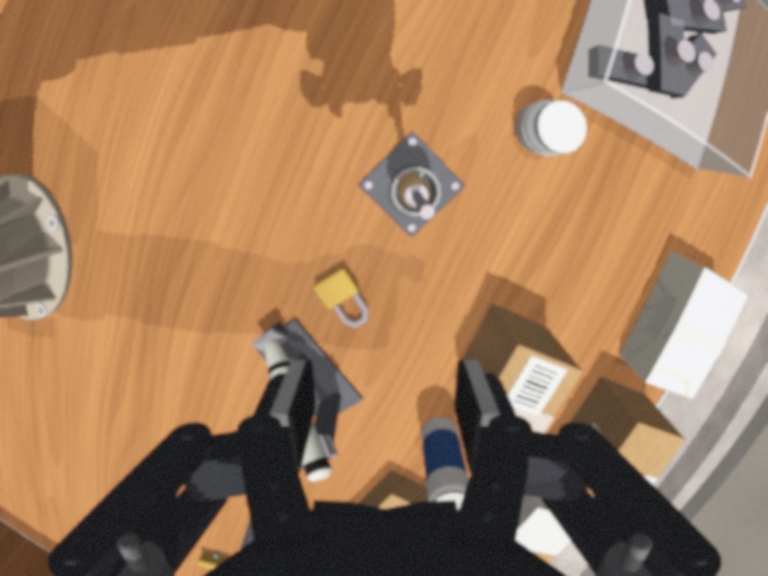

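The wrist view over the socket shows the driver tip at (285,141) in native pixels, the socket rim centre at (277,128) and the flange centre at (275,123).

```bash
python3 - <<'E'
from h import *
p=np.load('pics/w2.npy',allow_pickle=True)[0]
for n,u,v,z in[('tip',285.3,141.3,.218),('rim',277.3,128,.078),('flange',274.5,123,.006),('padlock',224,193,.02)]:
    print(n,onz('wrist',u-.3,v-.3,z,p)[:2].round(4))
go((.4945,.292,.25),down(115));go((.4945,.292,.154),down(115))
E
```

```text
tip [0.4939 0.2918]
rim [0.4962 0.291 ]
flange [0.4959 0.2919]
padlock [0.4674 0.1492]
xyz [0.098, 0.07, 0.273] dr [-0.001, 0.0, -0.008] rows 2.0
xyz [0.098, 0.07, 0.513] dr [-0.001, 0.0, -0.008] rows 4.0
```

Request:
{"name": "jog_arm", "arguments": {
  "plan": [
    {"xyz":[0.1,0.07,0],"dr":[0,0,0]},
    {"xyz":[0.1,0.07,0],"dr":[0,0,0]},
    {"xyz":[0.1,0.07,0],"dr":[0,0,0]}
  ]
}}

```text
t: 2.75
eef_pos: [0.4945, 0.2924, 0.3595]
orientation: [-180.0, 0.0, 114.6]
ft_force: [-0.5, -0.2, -0.4]
grip_width: 0.0512
finger_force: 0.0
```

```bash
python3 - <<'E'
from h import *
go((.4942,.292,.154),down(115))
E
```

```text
xyz [-0.0, -0.001, 0.514] dr [-0.0, 0.001, -0.008] rows 4.0
```

Request:
{"name": "jog_arm", "arguments": {
  "plan": [
    {"xyz":[0,0,0.15],"dr":[0,0,0]},
    {"xyz":[0,0,0.27],"dr":[0,0,0]},
    {"xyz":[0,0,0.36],"dr":[0,0,0]},
    {"xyz":[0,0,0.44],"dr":[0,0,0]},
    {"xyz":[0,0,0.5],"dr":[0,0,0]},
    {"xyz":[0,0,0.51],"dr":[0,0,0]},
    {"xyz":[0,0,0.51],"dr":[0,0,0]}
  ]
}}

```text
t: 3.62
eef_pos: [0.4949, 0.2929, 0.1562]
orientation: [180.0, 0.0, 114.6]
ft_force: [0.9, -1.1, -0.4]
grip_width: 0.0515
finger_force: 0.0
```

Request:
{"name": "jog_arm", "arguments": {
  "plan": [
    {"xyz":[0,0,0]},
    {"xyz":[0,0,0]},
    {"xyz":[0,0,0]},
    {"xyz":[0,0,0]},
    {"xyz":[0,0,0]},
    {"xyz":[0,0,0]},
    {"xyz":[0,0,0]}
  ],
  "hand": -1
}}

```text
validation failed for argument at $.pl...
```

Request:
{"name": "jog_arm", "arguments": {
  "plan": [
    {"xyz":[0,0,0],"dr":[0,0,0]},
    {"xyz":[0,0,0],"dr":[0,0,0]},
    {"xyz":[0,0,0],"dr":[0,0,0]},
    {"xyz":[0,0,0],"dr":[0,0,0]},
    {"xyz":[0,0,0],"dr":[0,0,0]},
    {"xyz":[0,0,0],"dr":[0,0,0]},
    {"xyz":[0,0,0],"dr":[0,0,0]}
  ],
  "hand": -1
}}

```text
t: 4.5
eef_pos: [0.4945, 0.2937, 0.1562]
orientation: [180.0, 0.0, 114.7]
ft_force: [-1.5, -1.1, 5.4]
grip_width: 0.0072
finger_force: 58.5
```

Request:
{"name": "jog_arm", "arguments": {
  "plan": [
    {"xyz":[0,0,-0.05],"dr":[0,0,0]},
    {"xyz":[0,0,-0.15],"dr":[0,0,0]},
    {"xyz":[0,0,-0.27],"dr":[0,0,0]},
    {"xyz":[0,0,-0.39],"dr":[0,0,0]},
    {"xyz":[0,0,-0.48],"dr":[0,0,0]},
    {"xyz":[0,0,-0.53],"dr":[0,0,0]},
    {"xyz":[0,0,-0.53],"dr":[0,0,0]}
  ]
}}

```text
t: 5.38
eef_pos: [0.4952, 0.294, 0.3688]
orientation: [179.8, 0.0, 114.7]
ft_force: [-0.0, -0.3, -0.9]
grip_width: 0.007
finger_force: 58.6
```

```bash
python3 - <<'E'
from h import *
s=telemetry.read_state();print(s['finger_force'],s['grip_width'],s['ft_force'],s['eef_pos'])
cv2.imwrite('pics/s2.png',camera('side'))
go((.47,.0,.366),down(115))
E
```

```text
58.64957571029663 0.007042648638134892 [-0.00595553 -0.26077318 -0.90915214] [0.49523332 0.29401402 0.36875546]
xyz [-0.641, -0.364, 0.003] dr [0.001, 0.0, -0.006] rows 5.0
```

Request:
{"name": "jog_arm", "arguments": {
  "plan": [
    {"xyz":[-0.03,-0.02,0],"dr":[0,0,0]},
    {"xyz":[-0.1,-0.06,0],"dr":[0,0,0]},
    {"xyz":[-0.19,-0.11,0],"dr":[0,0,0]},
    {"xyz":[-0.28,-0.16,0],"dr":[0,0,0]},
    {"xyz":[-0.37,-0.21,0],"dr":[0,0,0]},
    {"xyz":[-0.46,-0.26,0],"dr":[0,0,0]},
    {"xyz":[-0.55,-0.31,0],"dr":[0,0,0]},
    {"xyz":[-0.62,-0.35,0],"dr":[0,0,0]},
    {"xyz":[-0.64,-0.36,0],"dr":[0,0,0]}
  ]
}}

```text
t: 6.55
eef_pos: [0.4695, -0.001, 0.3662]
orientation: [-179.9, -0.1, 114.5]
ft_force: [0.5, 0.2, -1.5]
grip_width: 0.0073
finger_force: 58.6
```

```bash
python3 - <<'E'
from h import *
go((.516,-.260,.366),down(125))
E
```

```text
xyz [-0.637, -0.163, 0.0] dr [-0.002, -0.001, -0.233] rows 5.0
```

Request:
{"name": "jog_arm", "arguments": {
  "plan": [
    {"xyz":[-0.03,-0.01,0],"dr":[0,0,0]},
    {"xyz":[-0.1,-0.03,0],"dr":[0,0,0]},
    {"xyz":[-0.19,-0.05,0],"dr":[0,0,-0.05]},
    {"xyz":[-0.28,-0.07,0],"dr":[0,0,-0.1]},
    {"xyz":[-0.37,-0.09,0],"dr":[0,0,-0.15]},
    {"xyz":[-0.46,-0.12,0],"dr":[0,0,-0.2]},
    {"xyz":[-0.55,-0.14,0],"dr":[0,0,-0.23]},
    {"xyz":[-0.61,-0.16,0],"dr":[0,0,-0.23]},
    {"xyz":[-0.637,-0.163,0],"dr":[0,0,-0.23]},
    {"xyz":[-0.637,-0.163,0],"dr":[0,0,-0.23]},
    {"xyz":[-0.637,-0.163,0],"dr":[0,0,-0.23]}
  ]
}}

```text
t: 7.92
eef_pos: [0.518, -0.2567, 0.3674]
orientation: [180.0, -0.0, 125.1]
ft_force: [0.9, 0.1, -0.7]
grip_width: 0.0079
finger_force: 58.6
```

```bash
python3 - <<'E'
from h import *
go((.516,-.260,.154),down(125))
a=camera('scene');b=camera('side')
A=cv2.resize(a[110:290,90:250],None,fx=3,fy=3,interpolation=cv2.INTER_CUBIC)[:540,:400]
B=cv2.resize(b[60:240,260:393],None,fx=3,fy=3,interpolation=cv2.INTER_CUBIC)[:540,:399]
cv2.imwrite('pics/cup1.png',np.hstack([A,B]))
print(proj('scene',np.array([.516,-.26,.21])),proj('side',np.array([.516,-.26,.21])))
E
```

```text
xyz [-0.004, -0.009, 0.534] dr [0.0, -0.0, 0.003] rows 4.0
(np.float64(144.7559164640936), np.float64(175.26677310844158)) (np.float64(325.2935794197738), np.float64(119.91958698429109))
```

View pics/cup1.png

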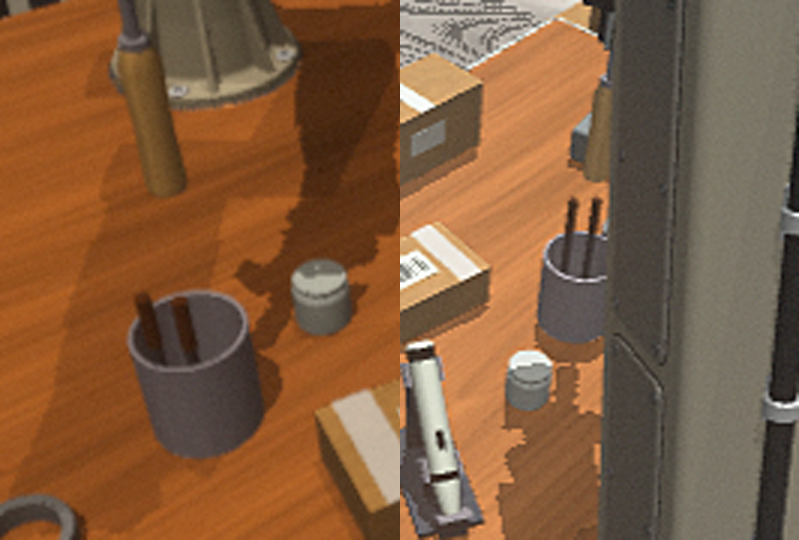

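The picture shows the driver hanging upright above the cup, its handle end at about (146,172) in native scene pixels, over the cup's free side and clear of the files. I'll lower it.

Request:
{"name": "jog_arm", "arguments": {
  "plan": [
    {"xyz":[-0.004,-0.009,0.05],"dr":[0,0,0]},
    {"xyz":[-0.004,-0.009,0.15],"dr":[0,0,0]},
    {"xyz":[-0.004,-0.009,0.24],"dr":[0,0,0]},
    {"xyz":[-0.004,-0.009,0.31],"dr":[0,0,0]},
    {"xyz":[-0.004,-0.009,0.38],"dr":[0,0,0]},
    {"xyz":[-0.004,-0.009,0.44],"dr":[0,0,0]},
    {"xyz":[-0.004,-0.009,0.49],"dr":[0,0,0]},
    {"xyz":[-0.004,-0.009,0.515],"dr":[0,0,0]},
    {"xyz":[-0.004,-0.009,0.525],"dr":[0,0,0]},
    {"xyz":[-0.004,-0.009,0.528],"dr":[0,0,0]},
    {"xyz":[-0.004,-0.009,0.528],"dr":[0,0,0]}
  ]
}}

```text
t: 9.4
eef_pos: [0.5163, -0.2615, 0.1568]
orientation: [180.0, 0.1, 125.1]
ft_force: [0.2, -0.5, -0.7]
grip_width: 0.0073
finger_force: 58.7
```

Request:
{"name": "jog_arm", "arguments": {
  "plan": [
    {"xyz":[0,0,0.003],"dr":[0,0,0]},
    {"xyz":[0,0,0.006],"dr":[0,0,0]},
    {"xyz":[0,0,0.006],"dr":[0,0,0]}
  ]
}}

```text
t: 9.78
eef_pos: [0.5162, -0.2615, 0.1542]
orientation: [180.0, 0.1, 125.0]
ft_force: [-0.6, -0.1, 3.1]
grip_width: 0.0073
finger_force: 59.2
```

Request:
{"name": "jog_arm", "arguments": {
  "plan": [
    {"xyz":[0,0,0],"dr":[0,0,0]},
    {"xyz":[0,0,0],"dr":[0,0,0]},
    {"xyz":[0,0,0],"dr":[0,0,0]},
    {"xyz":[0,0,0],"dr":[0,0,0]},
    {"xyz":[0,0,0],"dr":[0,0,0]}
  ],
  "hand": 0.2
}}

```text
t: 10.4
eef_pos: [0.5159, -0.2612, 0.1537]
orientation: [-180.0, 0.0, 125.0]
ft_force: [-0.3, -0.2, -0.5]
grip_width: 0.0512
finger_force: 0.0
```

Request:
{"name": "jog_arm", "arguments": {
  "plan": [
    {"xyz":[0,0,-0.08],"dr":[0,0,0]},
    {"xyz":[0,0,-0.2],"dr":[0,0,0]},
    {"xyz":[0,0,-0.35],"dr":[0,0,0]},
    {"xyz":[0,0,-0.5],"dr":[0,0,0]},
    {"xyz":[0,0,-0.5],"dr":[0,0,0]}
  ]
}}

```text
t: 11.02
eef_pos: [0.5175, -0.2623, 0.3597]
orientation: [179.8, 0.6, 125.1]
ft_force: [0.0, -0.2, -0.4]
grip_width: 0.0512
finger_force: 0.0
```

```bash
python3 - <<'E'
from h import *
s=telemetry.read_state();print(s['t'],s['eef_pos'])
a=camera('scene');w=camera('wrist')
A=cv2.resize(a[110:290,90:225],None,fx=3,fy=3,interpolation=cv2.INTER_CUBIC)[:,:400]
cv2.imwrite('pics/cup2.png',np.hstack([A,cv2.resize(w[:,100:384],(399,540))]))
E
```

```text
11.025 [ 0.51754735 -0.26229966  0.3597137 ]
```

View pics/cup2.png

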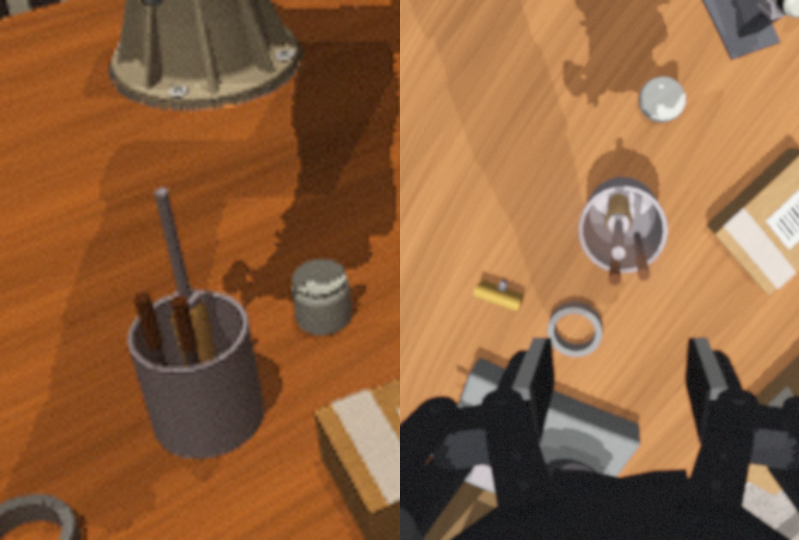

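The driver stands upright in the cup's free side. Its blade tip is at about (163,190) in the left panel, and it is clear of both files. Next is the wand.

```bash
python3 - <<'E'
from h import *
R=down(150,22.5);tz=R.as_matrix()[:,2];print(tz)
T=np.array([.489,.0189,.0799]);go(T-.20*tz,R)
E
```

```text
[ 0.33141357 -0.19134172 -0.92387953]
xyz [0.787, 0.266, 0.223] dr [-0.109, -0.489, -0.547] rows 6.0
```

Request:
{"name": "jog_arm", "arguments": {
  "plan": [
    {"xyz":[0.1,0.03,0],"dr":[0,0,0]},
    {"xyz":[0.25,0.08,0],"dr":[-0.02,-0.1,-0.1]},
    {"xyz":[0.4,0.13,0.05],"dr":[-0.05,-0.2,-0.2]},
    {"xyz":[0.55,0.18,0.12],"dr":[-0.07,-0.3,-0.35]},
    {"xyz":[0.7,0.23,0.18],"dr":[-0.1,-0.42,-0.48]},
    {"xyz":[0.787,0.266,0.223],"dr":[-0.109,-0.489,-0.547]},
    {"xyz":[0.787,0.266,0.223],"dr":[-0.109,-0.489,-0.547]},
    {"xyz":[0.787,0.266,0.223],"dr":[-0.109,-0.489,-0.547]},
    {"xyz":[0.787,0.266,0.223],"dr":[-0.109,-0.489,-0.547]}
  ]
}}

```text
t: 12.25
eef_pos: [0.4231, 0.0563, 0.2647]
orientation: [180.0, 22.4, 149.8]
ft_force: [-0.2, 0.1, -0.1]
grip_width: 0.0513
finger_force: 0.0
```

```bash
python3 - <<'E'
from h import *
s=telemetry.read_state();print(s['qpos'])
cv2.imwrite('pics/w3.png',cv2.resize(camera('wrist'),(768,576)))
R=down(150,22.5)
go((.489,.0189,.0799),R)
for n,X in dict(nose=[.422,.0575,.03],tail=[.5273,-.0033,.1516],g=[.482,.0229,.0993]).items(): print(n,np.array(proj('wrist',np.array(X)))*1.5)
E
```

```text
[  5.84262521 -13.25188018 -29.6623368   55.14955336 -12.91659838
  33.92453902]
xyz [0.001, 0.002, 0.499] dr [-0.001, -0.003, -0.005] rows 4.0
nose [385.76088815 133.61635023]
tail [386.6287519  355.73338416]
g [386.33599355 255.52695993]
```

View pics/w3.png

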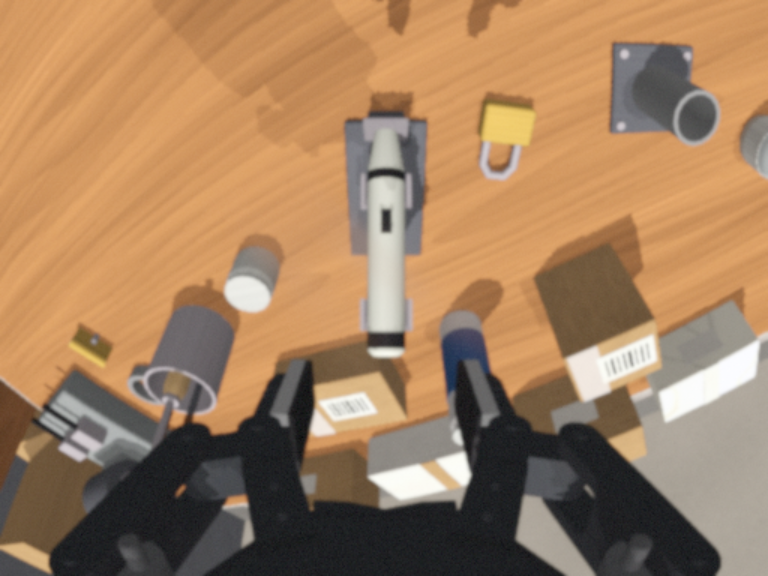

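The wand lies exactly on the predicted line, with its nose at about (386,130) and tail at (385,352), centred between the fingers. I'll descend and grip.

Request:
{"name": "jog_arm", "arguments": {
  "plan": [
    {"xyz":[0,0,0.13],"dr":[0,0,0]},
    {"xyz":[0,0,0.26],"dr":[0,0,0]},
    {"xyz":[0,0,0.36],"dr":[0,0,0]},
    {"xyz":[0,0,0.44],"dr":[0,0,0]},
    {"xyz":[0,0,0.49],"dr":[0,0,0]},
    {"xyz":[0,0,0.5],"dr":[0,0,0]},
    {"xyz":[0,0,0.5],"dr":[0,0,0]}
  ]
}}

```text
t: 13.18
eef_pos: [0.4887, 0.0185, 0.0798]
orientation: [180.0, 22.4, 149.8]
ft_force: [-0.4, -0.4, -0.1]
grip_width: 0.0514
finger_force: 0.0
```

Request:
{"name": "jog_arm", "arguments": {
  "plan": [
    {"xyz":[0,0,0],"dr":[0,0,0]},
    {"xyz":[0,0,0],"dr":[0,0,0]},
    {"xyz":[0,0,0],"dr":[0,0,0]},
    {"xyz":[0,0,0],"dr":[0,0,0]},
    {"xyz":[0,0,0],"dr":[0,0,0]},
    {"xyz":[0,0,0],"dr":[0,0,0]}
  ],
  "hand": -1
}}

```text
t: 13.92
eef_pos: [0.489, 0.0195, 0.0808]
orientation: [179.9, 22.5, 150.0]
ft_force: [-2.7, -0.5, 6.0]
grip_width: 0.0263
finger_force: 58.9
```

```bash
cat >> h.py <<'E'
def R_now():
    s=telemetry.read_state();return np.array(s['eef_pos']),Ro.from_euler('xyz',s['orientation'],degrees=True)
try: GR=np.load('grasp.npy')
except Exception: GR=None
def wand_target(nose,az): # wand upright, tool's horizontal heading az deg
    # tool with heading az: down(az+180,tilt) tilted so the wand axis is vertical
    tilt=22.5+45
    a=GR[1]; best=min((np.linalg.norm(np.cross(down(az+180,t).apply(a),[0,0,1])),t) for t in np.arange(50,85,.25))[1]
    R=down(az+180,best);return np.array(nose)-R.apply(GR[0]),R
E
python3 - <<'E'
from h import *
T,R=R_now();n=np.array([.422,.0575,.03]);ax=np.array([.866*.7071,-.5*.7071,.7071])
np.save('grasp.npy',np.array([R.inv().apply(n-T),R.inv().apply(ax)]));print(np.load('grasp.npy'))
go(T+[-.02,.01,.15],R)
E
```

```text
[[ 9.06010057e-02 -5.88169143e-04  1.74336484e-02]
 [-9.23968090e-01  7.15032045e-04 -3.82415059e-01]]
xyz [-0.092, -0.003, -0.368] dr [0.0, 0.0, 0.0] rows 3.0
```

Request:
{"name": "jog_arm", "arguments": {
  "plan": [
    {"xyz":[-0.01,0,-0.03],"dr":[0,0,0]},
    {"xyz":[-0.02,0,-0.08],"dr":[0,0,0]},
    {"xyz":[-0.04,0,-0.16],"dr":[0,0,0]},
    {"xyz":[-0.06,0,-0.25],"dr":[0,0,0]},
    {"xyz":[-0.08,0,-0.33],"dr":[0,0,0]},
    {"xyz":[-0.09,0,-0.37],"dr":[0,0,0]},
    {"xyz":[-0.09,0,-0.37],"dr":[0,0,0]},
    {"xyz":[-0.09,0,-0.37],"dr":[0,0,0]}
  ]
}}

```text
t: 14.92
eef_pos: [0.4676, 0.0312, 0.2291]
orientation: [180.0, 22.3, 150.0]
ft_force: [0.6, -0.4, -0.5]
grip_width: 0.0264
finger_force: 59.1
```

```bash
python3 - <<'E'
from h import *
s=telemetry.read_state();print(s['eef_pos'],s['orientation'],s['qpos'],s['grip_width'])
for az in(-30,-20,-12):
    print(az);T,R=wand_target((.685,-.1495,.11),az);print(T,R.as_euler('xyz',degrees=True));go(T,R);go(T+[0,0,.08],R)
E
```

```text
[0.4675898  0.03120595 0.22906952] [179.99570736  22.30029946 150.00947975] [  1.25902406  -8.30580332 -31.02293968  47.95843027 -11.34916831
  29.31029355] 0.026398560867304827
-30
[ 0.70137177 -0.15827309  0.20037598] [180.   67.5 150. ]
xyz [-0.66, -0.118, 0.348] dr [0.0, -1.004, 0.0] rows 5.0
xyz [-0.736, -0.118, 0.163] dr [0.0, -1.004, 0.0] rows 5.0
-20
[ 0.70264648 -0.15529688  0.20037598] [180.   67.5 160. ]
xyz [-0.659, -0.11, 0.348] dr [-0.161, -1.002, -0.161] rows 5.0
xyz [-0.735, -0.11, 0.163] dr [-0.161, -1.002, -0.161] rows 5.0
-12
[ 0.70328151 -0.15278455  0.20037598] [180.   67.5 168. ]
xyz [-0.658, -0.104, 0.347] dr [-0.29, -0.996, -0.291] rows 5.0
xyz [-0.734, -0.104, 0.162] dr [-0.29, -0.996, -0.291] rows 5.0
```

Request:
{"name": "jog_arm", "arguments": {
  "plan": [
    {"xyz":[-0.05,-0.01,0],"dr":[0,-0.1,0]},
    {"xyz":[-0.15,-0.03,0],"dr":[0,-0.22,0]},
    {"xyz":[-0.27,-0.05,0.02],"dr":[0,-0.38,0]},
    {"xyz":[-0.39,-0.07,0.06],"dr":[0,-0.54,0]},
    {"xyz":[-0.51,-0.08,0.09],"dr":[0,-0.7,0]},
    {"xyz":[-0.61,-0.1,0.12],"dr":[0,-0.85,0]},
    {"xyz":[-0.7,-0.12,0.15],"dr":[0,-0.96,0]},
    {"xyz":[-0.736,-0.118,0.163],"dr":[0,-1,0]},
    {"xyz":[-0.736,-0.118,0.163],"dr":[0,-1,0]},
    {"xyz":[-0.736,-0.118,0.163],"dr":[0,-1,0]},
    {"xyz":[-0.736,-0.118,0.163],"dr":[0,-1,0]}
  ]
}}

```text
t: 16.3
eef_pos: [0.7016, -0.1579, 0.2822]
orientation: [179.9, 67.4, 149.9]
ft_force: [0.4, 0.0, 0.2]
grip_width: 0.0264
finger_force: 59.1
```

```bash
python3 - <<'E'
from h import *
s=telemetry.read_state();print(s['eef_pos'],s['orientation'],s['qpos'],s['grip_width'])
T,R=wand_target((.685,-.1495,.11),-30);go(T,R)
E
```

```text
[ 0.70157601 -0.1579265   0.28221821] [179.8960416   67.37354656 149.92808723] [-12.39898659   4.2207408  -49.30618613 -29.91327154 -16.16996463
   6.98477574] 0.02639186574830476
xyz [0.189, -0.001, 0.079] dr [0.001, -0.003, -0.001] rows 2.0
```

Request:
{"name": "jog_arm", "arguments": {
  "plan": [
    {"xyz":[0.04,0,0.02],"dr":[0,0,0]},
    {"xyz":[0.1,0,0.04],"dr":[0,0,0]},
    {"xyz":[0.15,0,0.06],"dr":[0,0,0]},
    {"xyz":[0.18,0,0.075],"dr":[0,0,0]},
    {"xyz":[0.19,0,0.08],"dr":[0,0,0]},
    {"xyz":[0.19,0,0.08],"dr":[0,0,0]},
    {"xyz":[0.19,0,0.08],"dr":[0,0,0]},
    {"xyz":[0.19,0,0.08],"dr":[0,0,0]},
    {"xyz":[0.19,0,0.08],"dr":[0,0,0]}
  ]
}}

```text
t: 17.42
eef_pos: [0.7023, -0.1586, 0.2001]
orientation: [179.9, 67.4, 149.9]
ft_force: [-0.1, -0.5, -0.2]
grip_width: 0.0263
finger_force: 59.2
```

```bash
python3 - <<'E'
from h import *
s=telemetry.read_state();print(s['t'],s['eef_pos'],s['orientation'],s['qpos'],s['ft_force'])
a=camera('scene');b=camera('side')
A=cv2.resize(a[130:290,170:300],(400,492),interpolation=cv2.INTER_CUBIC)
B=cv2.resize(b[60:220,215:345],(400,492),interpolation=cv2.INTER_CUBIC)
cv2.imwrite('pics/read.png',np.hstack([A,B]))
k=400/130
for X in([.685,-.1495,.11],[.685,-.1495,.282],[.685,-.1495,.055]):
    u=proj('scene',np.array(X));v=proj('side',np.array(X));print((u[0]-170)*k,(u[1]-130)*k,400+(v[0]-215)*k,(v[1]-60)*k)
E
```

```text
17.425 [ 0.70226709 -0.15857564  0.20007116] [179.87036238  67.42503472 149.87077669] [-12.43897971  14.56253815 -54.76625278 -45.76958691 -16.16660383
   6.97616347] [-0.05780496 -0.52377151 -0.23590674]
207.29794232093172 311.0800834990059 544.9970484337671 236.94126592433474
202.0389612066397 107.02516519545419 544.6164644341065 102.79545113996484
208.6677811438519 364.23151017752434 545.1028701100729 274.2406137754077
```

View pics/read.png

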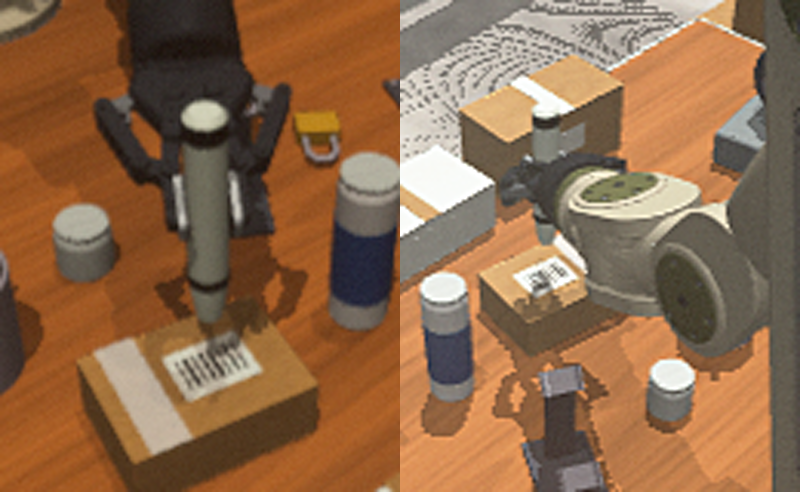

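The wand is upright over the label. Its nose is at about (210,317) in the left panel and the barcode centre at (213,366), a few mm off the scan line at most. I'll hold.

Request:
{"name": "jog_arm", "arguments": {
  "plan": [
    {"xyz":[0,0,0],"dr":[0,0,0]},
    {"xyz":[0,0,0],"dr":[0,0,0]},
    {"xyz":[0,0,0],"dr":[0,0,0]},
    {"xyz":[0,0,0],"dr":[0,0,0]},
    {"xyz":[0,0,0],"dr":[0,0,0]},
    {"xyz":[0,0,0],"dr":[0,0,0]},
    {"xyz":[0,0,0],"dr":[0,0,0]},
    {"xyz":[0,0,0],"dr":[0,0,0]},
    {"xyz":[0,0,0],"dr":[0,0,0]},
    {"xyz":[0,0,0],"dr":[0,0,0]}
  ]
}}

```text
t: 18.77
eef_pos: [0.7021, -0.1585, 0.1994]
orientation: [179.9, 67.4, 149.9]
ft_force: [0.0, 0.0, -1.0]
grip_width: 0.0264
finger_force: 59.2
```

```bash
cat > ik.py <<'E'
from h import *
from scipy.optimize import least_squares
D=[([-72.399,17.945,2.641,74.691,0],(.248,-.519,.231)),([-30.946,.852,-.141,88.99,0],(.39987,-.1464,.3594)),([18.346,14.568,15.817,91.326,0],(.4855,.2452,.3588)),
([5.843,-13.252,-29.662,55.15,-12.917],(.4231,.0563,.2647)),([1.259,-8.306,-31.023,47.958,-11.349],(.4676,.0312,.2291)),([-12.399,4.221,-49.306,-29.913,-16.17],(.70158,-.15793,.2822)),([-12.439,14.563,-54.766,-45.77,-16.167],(.70227,-.15858,.20007))]
def fk(q,p):
    h,L1,Lf,Lz,L4,L5,off=p;q1,q2,q3,q4,q5=np.radians(q)
    A=q2-q3;B=A+q4  # angles below horizontal
    f=np.array([np.cos(A),0,-np.sin(A)]);fn=np.array([np.sin(A),0,np.cos(A)])
    t=np.array([np.cos(B),0,-np.sin(B)]);y=np.array([0,1,0])
    X=np.array([0,0,h])+L1*np.array([np.sin(q2),0,np.cos(q2)])+Lf*f+Lz*fn+L4*t+off*y
    d=t*np.cos(q5)+y*np.sin(q5)
    c,s=np.cos(q1),np.sin(q1);Z=np.array([[c,-s,0],[s,c,0],[0,0,1]])
    return Z@(X+L5*d),Z@d
fit=least_squares(lambda p:np.concatenate([fk(q,p)[0]-x for q,x in D]),[.3,.35,.35,0,.1,.2,.08])
P=fit.x
lo,hi=[-158.12,-49.38,-58.88,-126.05,-84.25],[158.12,96.58,72.47,133.96,85.87]
def ik(T,d,q0=(20,10,-50,-30,0)):
    g=lambda q:np.r_[(fk(q,P)[0]-T)*10,(fk(q,P)[1]-d)]
    r=least_squares(g,q0,bounds=(lo,hi));return r.x.round(1),np.abs(r.fun).max()
E
python3 - <<'E'
from ik import *
print(telemetry.read_state()['t'],P.round(4),np.abs(fit.fun).max())
q,x=D[-1];print(fk(q,P)[1],down(149.9,67.4).as_matrix()[:,2])
for z in(.010,.10,.12):
  for az in(-30,0,30,60):
    T,R=wand_target((.496,.2915,z),az);print(z,az,T.round(3),*ik(T,R.as_matrix()[:,2]))
E
```

```text
18.775 [0.2329 0.5188 0.4095 0.0555 0.1411 0.2995 0.0798] 0.0003105644809399677
[ 0.79975722 -0.46153998 -0.38388701] [ 0.79871663 -0.46299984 -0.38429532]
0.01 -30 [0.512 0.283 0.1  ] [ 47.9  25.9 -42.1  -4.8 -64.6] 4.709566070459914e-13
0.01 0 [0.515 0.292 0.1  ] [ 41.7  18.4 -58.9 -36.5 -42.5] 0.1333129638245971
0.01 30 [0.512 0.301 0.1  ] [ 16.8   4.5 -58.9 -19.   11.9] 0.30228332689211274
0.01 60 [0.505 0.308 0.1  ] [ -2.7  17.5 -58.9 -23.8  56.9] 0.09088161015955354
0.1 -30 [0.512 0.283 0.19 ] [ 47.9  16.4 -37.7   9.  -64.6] 3.6501002220745704e-10
0.1 0 [0.515 0.292 0.19 ] [ 40.    5.  -58.9 -29.  -38.3] 0.06598312249015498
0.1 30 [0.512 0.301 0.19 ] [ 16.8  -6.4 -58.9 -15.2  11.7] 0.21076666844426645
0.1 60 [0.505 0.308 0.19 ] [ -2.    4.  -58.9 -18.1  55. ] 0.026795217162786933
0.12 -30 [0.512 0.283 0.21 ] [ 47.9  14.7 -36.4  12.1 -64.6] 1.5383638807264788e-09
0.12 0 [0.515 0.292 0.21 ] [ 39.6   2.4 -58.9 -28.  -37.5] 0.052264263896989904
0.12 30 [0.512 0.301 0.21 ] [ 16.8  -8.6 -58.9 -14.8  11.8] 0.18616982911698216
0.12 60 [0.505 0.308 0.21 ] [ -1.9   1.3 -58.9 -17.5  54.7] 0.010745128901061551
```

```bash
python3 - <<'E'
from ik import *
q=D[-1][0]
a,b=np.array([.685,-.1495]),np.array([.496,.2915])
for z in(.19,.25):
  q=[-12,5,-50,-30,-16]
  for k in np.linspace(0,1,6):
    T,R=wand_target((*(a+k*(b-a)),z),-30);q,e=ik(T,R.as_matrix()[:,2],q);print(z,k,T.round(3),q,e.round(4))
for az in(-60,-45,-35):
    T,R=wand_target((.496,.2915,.008),az);print(az,*ik(T,R.as_matrix()[:,2],(47,25,-42,-5,-64)))
E
```

```text
0.19 0.0 [ 0.701 -0.158  0.28 ] [-12.4   4.5 -49.6 -30.6 -16.2] 0.0
0.19 0.2 [ 0.664 -0.07   0.28 ] [ -1.6   0.7 -52.9 -28.3 -26.1] 0.0
0.19 0.4 [0.626 0.018 0.28 ] [ 11.   -1.2 -53.2 -23.3 -37.3] 0.0
0.19 0.6000000000000001 [0.588 0.106 0.28 ] [ 24.3  -0.6 -50.  -14.1 -48.6] 0.0
0.19 0.8 [0.55  0.195 0.28 ] [ 36.9   2.7 -42.8   1.  -58.2] 0.0
0.19 1.0 [0.512 0.283 0.28 ] [ 47.9   9.3 -31.2  22.7 -64.6] 0.0
0.25 0.0 [ 0.701 -0.158  0.34 ] [-12.4  -1.2 -44.4 -19.8 -16.2] 0.0
0.25 0.2 [ 0.664 -0.07   0.34 ] [ -1.6  -5.1 -47.4 -17.1 -26.1] 0.0
0.25 0.4 [0.626 0.018 0.34 ] [ 11.   -6.8 -47.5 -12.  -37.3] 0.0
0.25 0.6000000000000001 [0.588 0.106 0.34 ] [ 24.3  -5.7 -44.3  -3.3 -48.6] 0.0
0.25 0.8 [0.55  0.195 0.34 ] [ 36.9  -1.5 -37.2  10.8 -58.2] 0.0
0.25 1.0 [0.512 0.283 0.34 ] [ 47.9   6.  -25.7  31.5 -64.6] 0.0
-60 [ 47.3  47.8   2.1  80.  -61.9] 2.3523405445757817e-12
-45 [ 48.4  35.6 -19.2  43.5 -67.3] 3.081285226969044e-11
-35 [ 48.3  28.3 -34.9  11.1 -66.6] 2.7755575615628914e-14
```

```bash
python3 - <<'E'
from h import *
T0,R0=R_now()
T,R=wand_target((.60,.05,.19),-30)
go(T0+[0,0,.09],R0);go(T,R)
E
```

```text
xyz [-0.208, 0.0, -0.087] dr [0.0, 0.0, 0.0] rows 2.0
xyz [-0.019, 0.325, -0.48] dr [0.0, -0.003, -0.001] rows 4.0
```

Request:
{"name": "jog_arm", "arguments": {
  "plan": [
    {"xyz":[-0.04,0,-0.02],"dr":[0,0,0]},
    {"xyz":[-0.11,0,-0.045],"dr":[0,0,0]},
    {"xyz":[-0.17,0,-0.07],"dr":[0,0,0]},
    {"xyz":[-0.2,0.01,-0.1],"dr":[0,0,0]},
    {"xyz":[-0.19,0.05,-0.16],"dr":[0,0,0]},
    {"xyz":[-0.16,0.11,-0.22],"dr":[0,0,0]},
    {"xyz":[-0.13,0.17,-0.29],"dr":[0,0,0]},
    {"xyz":[-0.1,0.23,-0.36],"dr":[0,0,0]},
    {"xyz":[-0.07,0.28,-0.42],"dr":[0,0,0]},
    {"xyz":[-0.045,0.315,-0.47],"dr":[0,0,0]},
    {"xyz":[-0.04,0.325,-0.488],"dr":[0,0,0]},
    {"xyz":[-0.04,0.325,-0.488],"dr":[0,0,0]}
  ]
}}

```text
t: 20.27
eef_pos: [0.6165, 0.0414, 0.2897]
orientation: [179.9, 67.4, 149.9]
ft_force: [-0.5, -0.2, -0.5]
grip_width: 0.0265
finger_force: 59.2
```

```bash
python3 - <<'E'
from h import *
T,R=wand_target((.496,.2915,.19),-30)
s=telemetry.read_state();print(s['qpos'],s['finger_force']);go(T,R)
E
```

```text
[ 14.46451564  -2.21438034 -51.75174375 -19.30960455 -40.23786233
  20.68406074] 59.174482226371765
xyz [0.224, 0.393, -0.477] dr [0.001, -0.002, -0.001] rows 5.0
```

Request:
{"name": "jog_arm", "arguments": {
  "plan": [
    {"xyz":[0.02,0.04,-0.05],"dr":[0,0,0]},
    {"xyz":[0.05,0.09,-0.11],"dr":[0,0,0]},
    {"xyz":[0.08,0.15,-0.18],"dr":[0,0,0]},
    {"xyz":[0.12,0.21,-0.25],"dr":[0,0,0]},
    {"xyz":[0.15,0.27,-0.32],"dr":[0,0,0]},
    {"xyz":[0.18,0.32,-0.39],"dr":[0,0,0]},
    {"xyz":[0.21,0.37,-0.45],"dr":[0,0,0]},
    {"xyz":[0.224,0.393,-0.477],"dr":[0,0,0]},
    {"xyz":[0.224,0.393,-0.477],"dr":[0,0,0]},
    {"xyz":[0.224,0.393,-0.477],"dr":[0,0,0]},
    {"xyz":[0.224,0.393,-0.477],"dr":[0,0,0]}
  ]
}}

```text
t: 21.65
eef_pos: [0.513, 0.2813, 0.28]
orientation: [179.9, 67.4, 149.8]
ft_force: [-0.1, 0.1, -0.0]
grip_width: 0.0266
finger_force: 59.3
```

```bash
python3 - <<'E'
from h import *
s=telemetry.read_state();print(s['qpos'],s['finger_force'])
T,R=wand_target((.496,.2915,.09),-30);go(T,R)
a=camera('scene');b=camera('side')
k=3.2
f=lambda i,x,y:cv2.resize(i[y:y+180,x:x+125],(400,576),interpolation=cv2.INTER_CUBIC)
cv2.imwrite('pics/ins.png',np.hstack([f(a,250,20),f(b,140,140)]))
for X in([.496,.2915,.19],[.496,.2915,.362],[.496,.2915,.078]):
    u=proj('scene',np.array(X));v=proj('side',np.array(X));print((u[0]-250)*k,(u[1]-20)*k,400+(v[0]-140)*k,(v[1]-140)*k)
E
```

```text
[ 47.78094427   9.33936206 -31.18652392  22.7088646  -64.47187709
  60.84080634] 59.259692430496216
xyz [0.231, 0.002, 0.093] dr [-0.002, -0.003, -0.002] rows 2.0
217.608855032232 283.5495262313815 564.5459196326125 286.78265951152326
244.58103773594505 90.1866896282637 526.4405146906045 132.38302829966125
202.9335465760056 388.7564092742964 584.024131652406 365.7066010652091
```

View pics/ins.png

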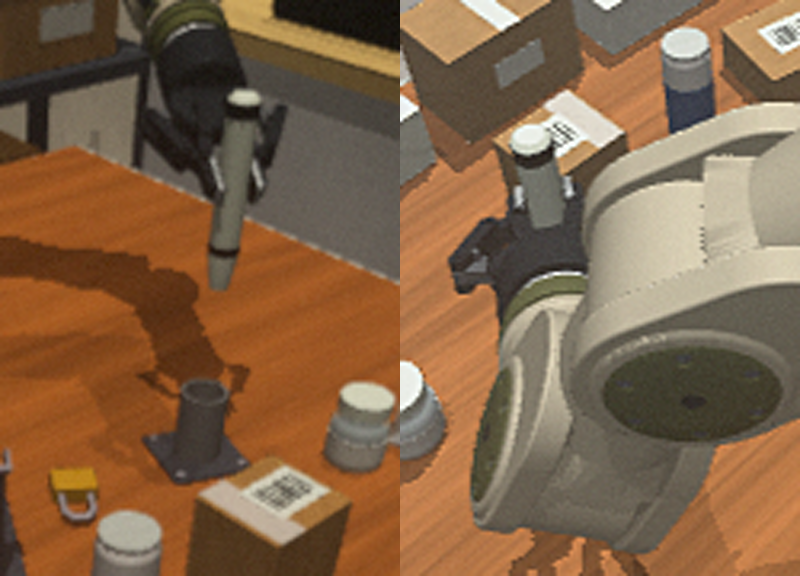

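The wand hangs upright over the socket. Its nose is at about (220,285) in the left panel against a predicted (218,284), and the rim centre is at (203,390) as predicted. I'll lower it into the mouth and check the jar's clearance.

Request:
{"name": "jog_arm", "arguments": {
  "plan": [
    {"xyz":[0.03,0,0.015],"dr":[0,0,0]},
    {"xyz":[0.09,0,0.035],"dr":[0,0,0]},
    {"xyz":[0.15,0.001,0.06],"dr":[0,0,0]},
    {"xyz":[0.2,0.002,0.08],"dr":[0,0,0]},
    {"xyz":[0.23,0.002,0.093],"dr":[0,0,0]},
    {"xyz":[0.23,0.002,0.093],"dr":[0,0,0]},
    {"xyz":[0.23,0.002,0.093],"dr":[0,0,0]}
  ]
}}

```text
t: 22.62
eef_pos: [0.5126, 0.284, 0.1818]
orientation: [179.7, 67.4, 149.7]
ft_force: [-0.4, -0.2, -0.8]
grip_width: 0.0262
finger_force: 59.3
```

```bash
python3 - <<'E'
from h import *
print('jar',onz('scene',364,145.5,.075),onz('scene',362.5,144,.075))
for z in(.013,.008):
    T,R=wand_target((.496,.2915,z),-30);print(T);go(T,R)
a=camera('scene')
cv2.imwrite('pics/ins2.png',cv2.resize(a[20:200,230:400],(680,720))[:600])
E
```

```text
jar [0.60713165 0.40420423 0.075     ] [0.59863391 0.40777316 0.075     ]
[0.51237177 0.28272691 0.10337598]
xyz [0.181, -0.003, 0.076] dr [0.0, -0.002, -0.003] rows 2.0
[0.51237177 0.28272691 0.09837598]
xyz [0.192, -0.003, 0.081] dr [0.0, -0.002, -0.003] rows 2.0
```

Request:
{"name": "jog_arm", "arguments": {
  "plan": [
    {"xyz":[0.02,-0.001,0.01],"dr":[0,0,0]},
    {"xyz":[0.045,-0.002,0.02],"dr":[0,0,0]},
    {"xyz":[0.07,-0.003,0.03],"dr":[0,0,0]},
    {"xyz":[0.095,-0.003,0.04],"dr":[0,0,0]},
    {"xyz":[0.12,-0.003,0.05],"dr":[0,0,0]},
    {"xyz":[0.14,-0.003,0.06],"dr":[0,0,0]},
    {"xyz":[0.155,-0.003,0.066],"dr":[0,0,0]},
    {"xyz":[0.165,-0.003,0.07],"dr":[0,0,0]},
    {"xyz":[0.165,-0.003,0.07],"dr":[0,0,0]}
  ]
}}

```text
t: 23.8
eef_pos: [0.512, 0.2825, 0.1089]
orientation: [180.0, 67.4, 150.0]
ft_force: [-0.3, 0.3, -0.8]
grip_width: 0.0259
finger_force: 59.3
```

Request:
{"name": "jog_arm", "arguments": {
  "plan": [
    {"xyz":[0.006,0,0.0025],"dr":[0,0,0]},
    {"xyz":[0.012,0,0.005],"dr":[0,0,0]},
    {"xyz":[0.012,0,0.005],"dr":[0,0,0]}
  ]
}}

```text
t: 24.18
eef_pos: [0.512, 0.2825, 0.1039]
orientation: [179.9, 67.4, 149.9]
ft_force: [-0.2, 0.2, 0.0]
grip_width: 0.0263
finger_force: 59.3
```

Request:
{"name": "jog_arm", "arguments": {
  "plan": [
    {"xyz":[0.005,0,0.002],"dr":[0,0,0]},
    {"xyz":[0.008,0,0.003],"dr":[0,0,0]},
    {"xyz":[0.008,0,0.003],"dr":[0,0,0]}
  ]
}}

```text
t: 24.55
eef_pos: [0.5118, 0.2825, 0.1004]
orientation: [179.9, 67.4, 149.9]
ft_force: [-0.1, 1.0, -0.4]
grip_width: 0.0269
finger_force: 59.3
```

Nominally 2 mm is left to the floor. I'll keep lowering gently until it touches.

Request:
{"name": "jog_arm", "arguments": {
  "plan": [
    {"xyz":[0.003,0,0.001],"dr":[0,0,0]},
    {"xyz":[0.006,0,0.002],"dr":[0,0,0]},
    {"xyz":[0.006,0,0.002],"dr":[0,0,0]}
  ]
}}

```text
t: 24.92
eef_pos: [0.5122, 0.2827, 0.0993]
orientation: [179.7, 67.5, 149.7]
ft_force: [-1.8, -0.5, 5.7]
grip_width: 0.0264
finger_force: 59.5
```

Request:
{"name": "jog_arm", "arguments": {
  "plan": [
    {"xyz":[0,0,0],"dr":[0,0,0]},
    {"xyz":[0,0,0],"dr":[0,0,0]},
    {"xyz":[0,0,0],"dr":[0,0,0]},
    {"xyz":[0,0,0],"dr":[0,0,0]},
    {"xyz":[0,0,0],"dr":[0,0,0]}
  ],
  "hand": 0.3
}}

```text
t: 25.55
eef_pos: [0.5117, 0.2827, 0.098]
orientation: [179.9, 67.4, 149.9]
ft_force: [0.1, -0.1, 0.0]
grip_width: 0.0555
finger_force: 0.0
```

Request:
{"name": "jog_arm", "arguments": {
  "plan": [
    {"xyz":[0,0,-0.04],"dr":[0,0,0]},
    {"xyz":[0,0,-0.1],"dr":[0,0,0]},
    {"xyz":[0,0,-0.18],"dr":[0,0,0]},
    {"xyz":[0,0,-0.26],"dr":[0,0,0]},
    {"xyz":[0,0,-0.3],"dr":[0,0,0]},
    {"xyz":[0,0,-0.3],"dr":[0,0,0]},
    {"xyz":[0,0,-0.3],"dr":[0,0,0]}
  ]
}}

```text
t: 26.42
eef_pos: [0.416, 0.3378, 0.1438]
orientation: [179.9, 67.4, 149.9]
ft_force: [-1.2, -0.3, -0.1]
grip_width: 0.0554
finger_force: 0.0
```

```bash
python3 - <<'E'
from h import *
s=telemetry.read_state();print(s['t'],s['eef_pos'],s['ft_force'],s['grip_width'])
a=camera('scene');b=camera('side')
cv2.imwrite('pics/end.png',np.hstack([cv2.resize(a[80:280,100:340],(480,400)),cv2.resize(b[120:320,140:300],(320,400))]))
for X in([.496,.2915,.18],[.496,.2915,.078]):
    u=proj('scene',np.array(X));v=proj('side',np.array(X));print((u[0]-100)*2,(u[1]-80)*2,480+(v[0]-140)*2,(v[1]-120)*2)
E
```

```text
26.425 [0.41601136 0.33776536 0.14379988] [-1.1968944  -0.31315534 -0.11128289] 0.05537393434566274
435.135200717398 63.45785211347601 584.0191070727789 224.01193533196397
426.8334666100035 122.97275579643525 595.0150822827538 268.5666256657557
```

View pics/end.png

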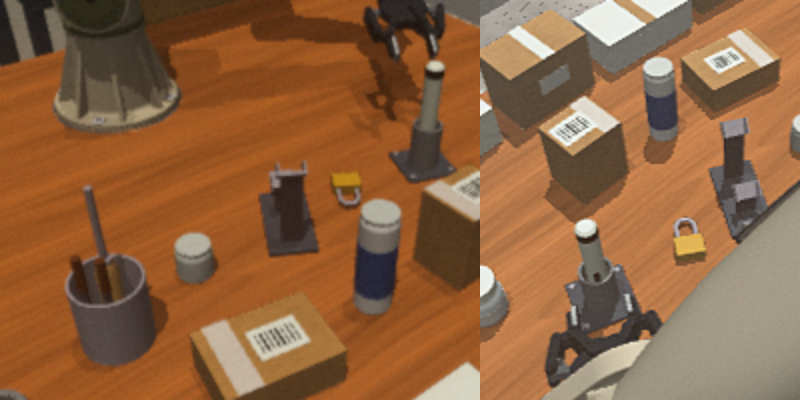

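The wand stands upright and home in its socket, its tail at about (434,67) in the left panel against a predicted (435,63). The driver is still standing in the cup, and the gripper is clear of everything.

```bash
python3 -c "
from workcell import robot
print(robot.hand_in())"
```

```text
the job is handed in; nothing more can be done
None
```

I moved the screwdriver to the tool cup's free side, held the wand steady over the flat carton's label for over 1 s, and set it nose down on its socket floor. I handed the job in at about 26.5 s of the 72 s allowed; the hand-in gave no verdict.

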